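Size a pin in the hole gauge

TASK

Take the pin from the lone stand and find its size in the steel hole gauge: press it gently, upright and centred, into one hole after the other until it passes, making sure first that the hole one size tighter refuses it. Leave it standing in the tightest hole that it passes, collar flat on the plate, and let go. Never force it (35 N on the gauge is too much), and leave the two pins in the rack, the tin and the bottle alone.

Things in the scene. Friction and masses are not known exactly. Their poses are not given: they have to be found in the camera images.
- gauge: hole gauge, fixed: bare steel plate 50 x 152 mm, 8 mm thick, on a wooden leg at each end, top face 60 mm above the table; origin on the table under its middle, y along the row of four holes (from the tightest towards the widest), z up. The holes go right through, lie 36 mm apart and measure 8.5, 11.5, 14.5 and 17.5 mm across; their rims are sharp.
- hole1 (a point): centre of the mouth of the gauge's tightest hole (8.5 mm), in the plate's top face; z up
- hole2 (a point): centre of the mouth of the next hole (11.5 mm), in the plate's top face
- hole3 (a point): centre of the mouth of the next hole (14.5 mm), in the plate's top face
- hole4 (a point): centre of the mouth of the gauge's widest hole (17.5 mm), in the plate's top face
- stand_socket (a point): the lone stand: a square wooden block 50 x 50 mm, 48 mm high, fixed, with one 20 mm socket that holds the pin to be sized. This point is the centre of the socket's mouth, in the block's top face.
- rack_socket1 (a point): the rack: a wooden block 50 x 116 mm, 48 mm high, fixed, with two 20 mm sockets 66 mm apart that hold the two other pins. This point is the centre of the mouth of one socket, in its top face.
- rack_socket2 (a point): centre of the mouth of the rack's other socket
- pin_a_grip (a point): middle of the handle of one of three loose pins (90 g, alike above), each upright in a socket, collar resting on the block, shank hidden. Downwards: round handle 18 mm across, 54 long; collar 28 mm across, 6 thick; round steel shank 34 long. This point is 33 mm above the collar's underside, 67 above the tip; z up along the axis.
- pin_a_collar (a point): centre of the underside of that pin's collar, on its axis, 34 mm above the tip. The three shanks are 10, 13 and 16 mm thick; which pin has which is not told. Each passes a gauge hole 1.5 mm wider than itself.
- pin_a_tip (a point): centre of the flat end of that pin's shank, its lowest point. The last 2 mm of the shank narrow at 45 degrees, to a nose 4 mm less across than the shank, so the nose dips about 1 mm into a hole that is one size too tight and stops there.
- pin_b_grip (a point): middle of the handle of one of three loose pins (90 g, alike above), each upright in a socket, collar resting on the block, shank hidden. Downwards: round handle 18 mm across, 54 long; collar 28 mm across, 6 thick; round steel shank 34 long. This point is 33 mm above the collar's underside, 67 above the tip; z up along the axis.
- pin_b_collar (a point): centre of the underside of that pin's collar, on its axis, 34 mm above the tip. The three shanks are 10, 13 and 16 mm thick; which pin has which is not told. Each passes a gauge hole 1.5 mm wider than itself.
- pin_b_tip (a point): centre of the flat end of that pin's shank, its lowest point. The last 2 mm of the shank narrow at 45 degrees, to a nose 4 mm less across than the shank, so the nose dips about 1 mm into a hole that is one size too tight and stops there.
- pin_c_grip (a point): middle of the handle of one of three loose pins (90 g, alike above), each upright in a socket, collar resting on the block, shank hidden. Downwards: round handle 18 mm across, 54 long; collar 28 mm across, 6 thick; round steel shank 34 long. This point is 33 mm above the collar's underside, 67 above the tip; z up along the axis.
- pin_c_collar (a point): centre of the underside of that pin's collar, on its axis, 34 mm above the tip. The three shanks are 10, 13 and 16 mm thick; which pin has which is not told. Each passes a gauge hole 1.5 mm wider than itself.
- pin_c_tip (a point): centre of the flat end of that pin's shank, its lowest point. The last 2 mm of the shank narrow at 45 degrees, to a nose 4 mm less across than the shank, so the nose dips about 1 mm into a hole that is one size too tight and stops there.
- tin: open round tin of rivets, 76 mm across, 22 mm high, loose bystander; origin at the centre of its underside
- glue: small glue bottle, 32 mm across, 75 mm high, loose bystander; origin at the centre of its underside
Things that resemble listed ones, but are neither listed nor needed, are in the scene too. Leave any brown or turquoise look-alike of the part that bears pin_a_grip alone.

How it is judged:
By the outcome, as a careful person would: the job done as asked, in the order asked, and still so for the second after the job is handed in, with the robot touching nothing.
It also fails if it takes over 64 s, if anything falls off the work surface, if the arm or the gripper's body presses on something with over 40 N, if the wrist force passes 120 N, or if a joint passes its speed limit or range.

ROBOT

A 6-joint arm with a two-finger parallel gripper is mounted at the origin on the work surface. World frame = base frame: x ahead of the robot, y to its left, z up, the work surface at z = 0. Lengths are in mm, angles in rad, forces in N, time in s.
With the tool pointing down it reaches from about 350 to 875 mm from the base axis. Payload 4.2 kg.
Tool frame: the origin (TCP) lies midway between the tips of the shut fingers; the grasp point (between the pads) lies 19 mm behind it (tcp_to_grasp is the distance from the TCP to the grasp point, in mm); z points along the fingers, y is the line along which they close (so a half turn about z gives the same grasp; the last joint's range is limited). The gripper opens to 85 mm and grips with 20 to 120 N. Pads are 22 mm wide; open, the fingers measure 114 mm over their backs; the gripper's body (76 mm by 85 mm) begins 54 mm behind the grasp point. The pads swing forward as they close: fully open they stand 13 mm farther back than shut.
Start: joints at [1.47, 0.385, 0.008, 0, -1.194, -0.259], TCP at [220.021, 584.97, 194.812] pointing down, gripper open.
Joint ranges: [-3.14, 3.14], [-1.21, 2.06], [-1.07, 1.41], [-3.16, 2.05], [-2.99, -0.16], [-3.1, 3.1]. Speed limits (rad/s): [2.79, 2.79, 3.14, 3.14, 3.14, 3.14].

INTERFACE

Orientations are given as a unit quaternion [x, y, z, w].
In Python, from bench import read_state, get_image, job_done, tcp_to_grasp gives the robot as it stands.
- The arm moves only by the tool jog_arm, never from a script. Its argument "plan" is a list of rows, each a list of 3 entries, a list of its own where there are three numbers: the finger opening in mm, from 0 to 85.4, then the shift along the tool's x, y, z as a fraction of full scale, then the turn, a rotation vector about the tool's x, y, z as a fraction of full scale. A call has 1 to 10 rows; each row is the pose to reach, as a shift and turn from the pose commanded when the call began, along the tool's axes at that moment; what a row does not reach only later rows make up. Full scale, the value 1, is 0.1 m for a shift and 60 degrees for a turn. A row lasts 1/8 s, in which the tool goes at most 62.5 mm and 10.7 degrees, less where a joint would pass 70% of its speed; a pose out of reach is approached as far as the arm can. A call with a number of a shift or a turn outside -1 to 1 is refused whole. A call with a gripper value outside its range is refused whole. The fingers move at their own pace and stop on an object; the grip force is fixed at half the most. Time passes only in rows, so rows that repeat a pose let the fingers close. It gives the time, the measured TCP pose, the force, the opening and the grip force at its end, in the units of the state.
- read_state(): the state, without advancing time (a new reading comes with each control period).
- get_image(name): name is "side" or "top" or "wrist"; returns a dict with "img" (480x640x3 uint8, red, green, blue), "range_z" (480x640 float32, mm along the optical axis (not along the pixel's ray), 0 where there is no reading), "intrinsics" (3x3 intrinsics, pixels), "extrinsics" (4x4, takes a point from camera to world coordinates); the wrist camera has in their place "tool_from_camera" (4x4, takes a point from camera to tool coordinates, whose origin is the TCP and whose axes are the flange's). Camera axes: x right, y down, z forward; pixel columns grow to the right and rows downward; lengths in mm; the calibration is good to about 2 mm. A picture is of the moment at which its call begins: read the wrist's pose just before it.
- job_done(): hands the job in; it is judged then, once.
The state is a dict: "clock": time; "joints": joint angles; "joint_vel": joint speeds; "joint_efforts": joint torques, N m; "position": TCP position; "ee_rot": TCP orientation; "contact_force": force on the tool from outside, world axes, zero at the start; "wrist_torque": the same for the moment, N m; "gripper_width": finger opening in mm; "grasp_force": force on a finger pad.
Only numpy, scipy, OpenCV 4.12 (cv2) and the standard library are available. Lean on these libraries where they do the work, as an engineer would, in place of code of your own. Each camera call takes 0.05 s, during which the arm holds its last target. There are 200 camera calls.

## Working session

There is one attempt and no reset: what is moved stays moved. The work goes in short steps, Python scripts to look and compute and a tool call to move; the robot and the scene stay as the last step left them, time stands still between calls to the robot, and variables do not carry over. Pictures are saved under pics/ and viewed, at most 10 in all, crops included, and the job is handed in when it is done.

Besides the shell and the picture viewer there is one more tool, called after "Call:" by a JSON object that holds its "method" and its "body". jog_arm: Moves the arm, as the interface text tells. Its arguments: {"type":"object","properties":{"plan":{"type":"array"}},"required":["plan"]}

```bash
mkdir -p pics; ls; python3 - <<'E'
from bench import *
import cv2
for n in("top","side"):
    d=get_image(n); cv2.imwrite(f"pics/{n}0.png",d["img"][:,:,::-1]); print(n,d["intrinsics"].tolist(),d["extrinsics"].round(3).tolist())
s=read_state();print(s)
E
```

```text
pics
top [[554.1807910573539, 0.0, 323.55653404500725], [0.0, 554.1807910573539, 232.2209571802783], [0.0, 0.0, 1.0]] [[0.016, -0.996, 0.083, 492.516], [-1.0, -0.016, 0.007, -35.14], [-0.005, -0.083, -0.997, 964.367], [0.0, 0.0, 0.0, 1.0]]
side [[443.95064860103906, 0.0, 313.7632933213924], [0.0, 443.95064860103906, 236.77363287513856], [0.0, 0.0, 1.0]] [[0.961, -0.194, 0.195, 399.729], [-0.275, -0.681, 0.679, -516.214], [0.002, -0.706, -0.708, 606.102], [0.0, 0.0, 0.0, 1.0]]
{'clock': 0.1, 'joints': array([ 1.46958121e+00,  3.85439687e-01,  6.77587490e-03, -4.18457489e-04,
       -1.19401138e+00, -2.58626766e-01]), 'joint_vel': array([-0.00064582,  0.00011928,  0.00262468,  0.00184362,  0.00066586,
        0.00164065]), 'joint_efforts': array([-7.99387944e-04, -3.93318880e+01,  1.88930172e+01,  4.19797942e+00,
       -2.59636545e-03,  6.67228662e-06]), 'position': array([219.8470471 , 584.42750967, 193.86287044]), 'ee_rot': array([ 9.83843579e-01, -1.79027626e-01, -1.20014697e-04,  9.51817559e-04]), 'contact_force': array([-0.44577645,  0.24602637,  0.40628149]), 'wrist_torque': array([-0.03819882,  0.01641555,  0.01674289]), 'grasp_force': 0.0, 'gripper_width': 85.02148558967764}
```

View pics/top0.png

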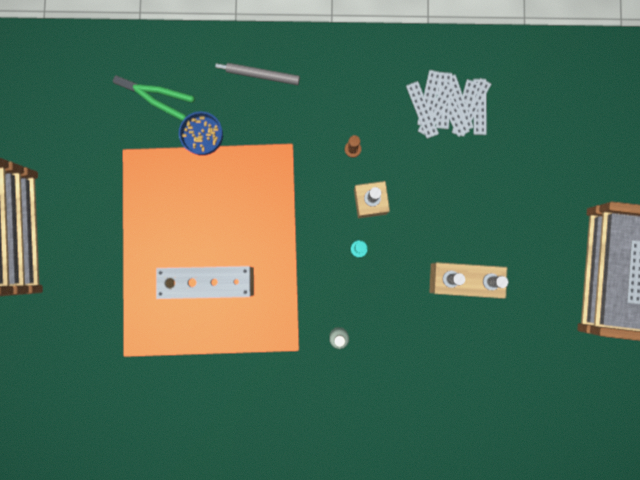

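View pics/side0.png

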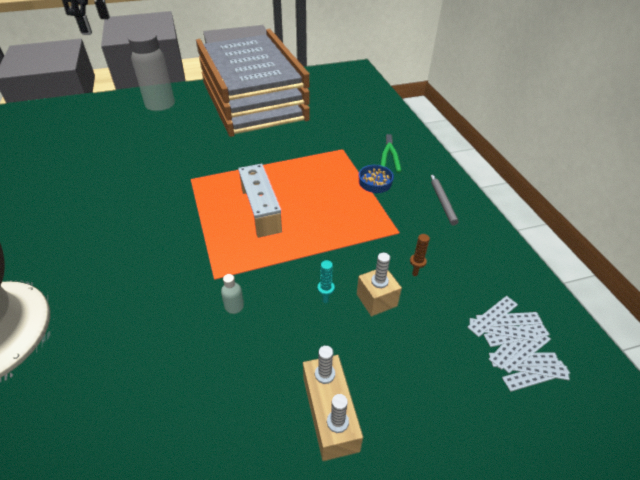

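Candidates for the pin in the top view are the lone stand's pin (375,194), rack pins (455,279) and (499,282), the brown look-alike (353,146) and the turquoise one (359,248). By the description it's (375,194). The gauge holes are at (169,283), (192,283), (214,282) and (235,282), widest on the left. The tin is at (201,133) and the bottle at (339,340).

```bash
cat > h.py <<'E'
import numpy as np,cv2
from bench import *
from scipy.spatial.transform import Rotation as R
def at_z(d,u,v,z,T=None):
    K=d["intrinsics"];T=d["extrinsics"] if T is None else T
    r=T[:3,:3]@np.linalg.solve(K,[u,v,1.]);return T[:3,3]+r*(z-T[2,3])/r[2]
def wristT(s,d):
    T=np.eye(4);T[:3,:3]=R.from_quat(s["ee_rot"]).as_matrix();T[:3,3]=s["position"];return T@d["tool_from_camera"]
def rows(target):
    "shift in tool axes, fraction of full scale"
    s=read_state();return (R.from_quat(s["ee_rot"]).inv().apply(np.array(target)-s["position"])/100).round(3)
E
python3 - <<'E'
from h import *
d=get_image("top");im=d["img"][:,:,::-1]
a=cv2.resize(im[165:235,340:410],None,fx=5,fy=5,interpolation=cv2.INTER_CUBIC)
b=cv2.resize(im[247:317,150:260],None,fx=4,fy=5,interpolation=cv2.INTER_CUBIC)
cv2.imwrite("pics/crop1.png",np.hstack([a,b]))
for n,u,v,z in[("pintop",375,194,108),("stand",372,199,48),("h4",169.5,283,60),("h3",192,283,60),("h2",214,282.5,60),("h1",235.5,282,60),("tin",201,133,22),("turq",359,248,60),("brown",353,146,60),("rack",455,279,108),("bottle",339,340,75)]:
    print(n,at_z(d,u,v,z).round(1))
E
```

```text
pintop [ 624.7 -108.7  108. ]
stand [ 625.5 -109.    48. ]
h4 [480.7 220.2  60. ]
h3 [481.3 183.5  60. ]
h2 [482.7 147.7  60. ]
h1 [484.1 112.7  60. ]
tin [740.  186.4  22. ]
turq [542.7 -87.5  60. ]
brown [711.9 -75.7  60. ]
rack [ 494.7 -232.8  108. ]
bottle [395.4 -56.6  75. ]
```

View pics/crop1.png

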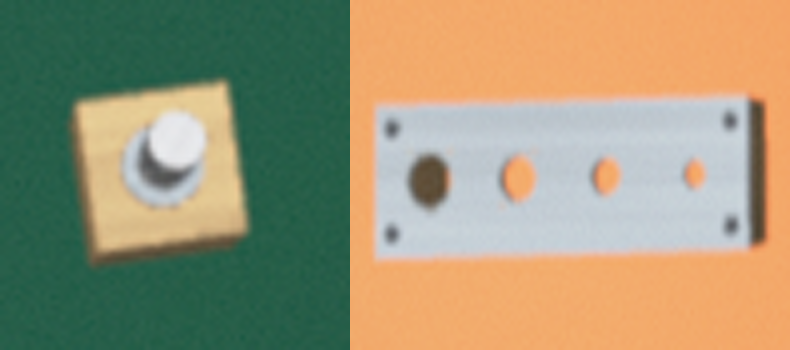

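The stand pin is confirmed in the crop: grey handle with a white top, on the wooden block, full-frame (375.6,192.6). The four holes are clear, with the tightest at (236,282). I'm moving, squaring the tool to the world axes first.

Call:
{"method": "jog_arm", "body": {"plan": [[85,[0.913,0.724,0],[0,0,-0.344]],[85,[0.913,0.724,0],[0,0,-0.344]],[85,[0.913,0.724,0],[0,0,-0.344]]]}}

```text
clock: 0.52
position: [281.2, 482.1, 195.1]
ee_rot: [1.0, -0.001, -0.0, 0.0]
contact_force: [-0.4, 1.1, 0.6]
gripper_width: 84.8
grasp_force: 0.0
```

Call:
{"method": "jog_arm", "body": {"plan": [[85,[0.6,1,0],[0,0,0]],[85,[0.6,1,0],[0,0,0]]]}}

```text
clock: 0.78
position: [340.3, 384.4, 194.5]
ee_rot: [1.0, 0.001, -0.0, 0.0]
contact_force: [0.8, -0.7, 0.2]
gripper_width: 84.8
grasp_force: 0.0
```

Call:
{"method": "jog_arm", "body": {"plan": [[85,[0.6,1,0],[0,0,0]],[85,[0.6,1,0],[0,0,0]]]}}

```text
clock: 1.02
position: [400.7, 284.1, 194.8]
ee_rot: [1.0, 0.0, 0.0, -0.0]
contact_force: [0.7, 0.2, 0.9]
gripper_width: 85.0
grasp_force: 0.0
```

Call:
{"method": "jog_arm", "body": {"plan": [[85,[0.6,1,0],[0,0,0]],[85,[0.6,1,0],[0,0,0]]]}}

```text
clock: 1.27
position: [461.0, 184.1, 194.9]
ee_rot: [1.0, 0.0, 0.0, -0.0]
contact_force: [0.6, 0.7, 0.1]
gripper_width: 85.1
grasp_force: 0.0
```

Call:
{"method": "jog_arm", "body": {"plan": [[85,[0.6,1,0],[0,0,0]],[85,[0.6,1,0],[0,0,0]]]}}

```text
clock: 1.52
position: [521.4, 84.0, 194.7]
ee_rot: [1.0, -0.0, 0.0, -0.0]
contact_force: [0.2, 0.3, 0.5]
gripper_width: 84.8
grasp_force: 0.0
```

Call:
{"method": "jog_arm", "body": {"plan": [[85,[0.3,1,0],[0,0,0]],[85,[0.3,1,0],[0,0,0]],[85,[0.3,1,0],[0,0,0]]]}}

```text
clock: 1.9
position: [550.9, -16.8, 194.1]
ee_rot: [1.0, -0.002, -0.0, 0.0]
contact_force: [-0.7, 1.4, 0.7]
gripper_width: 85.4
grasp_force: 0.0
```

Call:
{"method": "jog_arm", "body": {"plan": [[85,[0.74,0.92,0],[0,0,0]],[85,[0.74,0.92,0],[0,0,0]],[85,[0.74,0.92,0],[0,0,0]]]}}

```text
clock: 2.28
position: [625.9, -108.0, 193.0]
ee_rot: [1.0, -0.001, -0.001, 0.0]
contact_force: [-0.8, -0.4, -0.1]
gripper_width: 84.9
grasp_force: 0.0
```

```bash
python3 - <<'E'
from h import *
s=read_state();d=get_image("wrist");T=wristT(s,d)
cv2.imwrite("pics/w1.png",d["img"][:,:,::-1]);print(s["position"],T.round(2).tolist(),d["intrinsics"].round(1).tolist())
p=np.linalg.inv(T)@[625,-109,108,1];print(d["intrinsics"]@(p[:3]/p[2]))
E
```

```text
[ 625.89161352 -108.01514275  193.03833284] [[-0.0, -0.96, -0.28, 698.73], [-1.0, 0.0, -0.0, -108.31], [0.0, 0.28, -0.96, 370.49], [0.0, 0.0, 0.0, 1.0]] [[380.6, 0.0, 323.9], [0.0, 380.6, 246.2], [0.0, 0.0, 1.0]]
[324.56451987 240.82729697   1.        ]
```

View pics/w1.png

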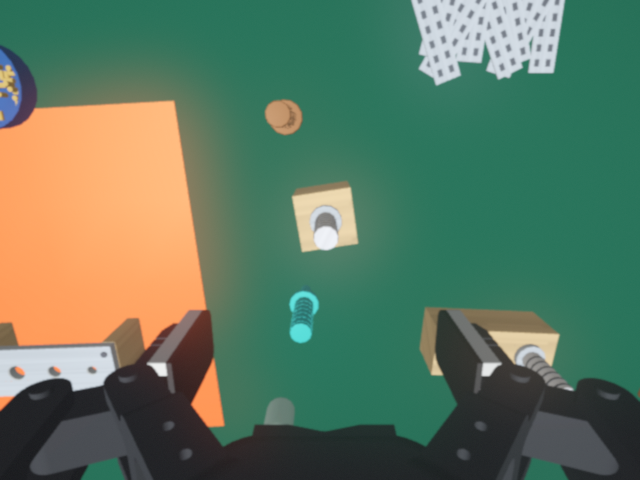

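The wrist view shows the stand pin's white top at (326,237), with open fingers to either side. The turquoise look-alike is at (301,318) and the brown one at (283,116), both clear of the descent. I'll measure it finely.

```bash
cat >> h.py <<'E'
def blob(d,u,v,r,fn):
    im=d["img"].astype(int)[v-r:v+r,u-r:u+r];m=fn(im).astype(np.uint8)
    n,l,st,c=cv2.connectedComponentsWithStats(m)
    return [(round(c[i][0]+u-r,2),round(c[i][1]+v-r,2),int(st[i][4]),int(st[i][2]),int(st[i][3])) for i in range(1,n) if st[i][4]>8]
E
python3 - <<'E'
from h import *
white=lambda im:im.min(2)>205
for k in range(3):
    s=read_state();d=get_image("wrist");T=wristT(s,d)
    b=blob(d,326,237,20,white);print(s["position"].round(2),s["ee_rot"].round(4),b,[at_z(d,q[0],q[1],108,T).round(1) for q in b])
t=get_image("top");b=blob(t,375,193,12,white);print(b,[at_z(t,q[0],q[1],108).round(1) for q in b])
z=d["range_z"];print(z[237,326],z[225,305], z[215,345])
E
```

```text
[ 624.79 -106.75  193.36] [ 1.e+00 -5.e-04 -9.e-04 -1.e-04] [(np.float64(313.26), np.float64(221.57), 35, 4, 12), (np.float64(340.57), np.float64(220.18), 28, 4, 9), (np.float64(327.22), np.float64(236.16), 440, 25, 23)] [array([637.9, -99.7, 108. ]), array([ 638.9, -119. ,  108. ]), array([ 627.2, -109.6,  108. ])]
[ 624.22 -105.97  193.88] [ 1.e+00  1.e-04 -8.e-04 -2.e-04] [(np.float64(314.23), np.float64(221.16), 31, 4, 11), (np.float64(341.39), np.float64(219.96), 23, 4, 8), (np.float64(328.34), np.float64(235.33), 436, 24, 23)] [array([637.5, -99.6, 108. ]), array([ 638.4, -118.8,  108. ]), array([ 627.2, -109.6,  108. ])]
[ 623.98 -105.53  194.44] [ 1.e+00  7.e-04 -4.e-04 -1.e-04] [(np.float64(314.68), np.float64(220.79), 34, 5, 10), (np.float64(341.8), np.float64(220.0), 25, 4, 9), (np.float64(328.9), np.float64(234.88), 437, 25, 23)] [array([637.5, -99.5, 108. ]), array([ 638.1, -118.7,  108. ]), array([ 627.2, -109.6,  108. ])]
[] []
275.99976 333.71246 330.90738
```

Call:
{"method": "jog_arm", "body": {"plan": [[85,[0.03,0.037,0.3],[0,0,0]],[85,[0.03,0.037,0.6],[0,0,0]],[85,[0.03,0.037,0.8],[0,0,0]],[85,[0.03,0.037,0.8],[0,0,0]],[85,[0.03,0.037,0.8],[0,0,0]]]}}

```text
clock: 3.15
position: [628.0, -109.9, 116.4]
ee_rot: [1.0, 0.001, 0.001, 0.0]
contact_force: [-0.1, -0.2, 0.1]
gripper_width: 85.0
grasp_force: 0.0
```

```bash
python3 - <<'E'
from h import *
white=lambda im:im.min(2)>205
s=read_state();d=get_image("wrist");T=wristT(s,d)
p=np.linalg.inv(T)@[627.2,-109.6,108,1];q=d["intrinsics"]@(p[:3]/p[2]);print(q)
b=blob(d,int(q[0]),int(q[1]),30,white);print(s["position"].round(2),b,[at_z(d,q[0],q[1],108,T).round(1) for q in b])
E
```

```text
[322.54486206 280.26285466   1.        ]
[ 627.95 -109.9   116.37] [(np.float64(305.43), np.float64(254.15), 47, 6, 12), (np.float64(340.09), np.float64(254.18), 45, 6, 12), (np.float64(322.49), np.float64(279.52), 782, 34, 30)] [array([ 641.5, -100.8,  108. ]), array([ 641.5, -118.6,  108. ]), array([ 627.6, -109.6,  108. ])]
```

Call:
{"method": "jog_arm", "body": {"plan": [[85,[0,0,0.3],[0,0,0]],[85,[0,0,0.53],[0,0,0]],[85,[0,0,0.53],[0,0,0]],[85,[0,0,0.53],[0,0,0]],[40,[0,0,0.53],[0,0,0]],[10,[0,0,0.53],[0,0,0]],[10,[0,0,0.53],[0,0,0]],[10,[0,0,0.53],[0,0,0]],[10,[0,0,0.53],[0,0,0]],[10,[0,0,0.53],[0,0,0]]]}}

```text
clock: 4.45
position: [627.5, -110.5, 62.1]
ee_rot: [1.0, 0.0, 0.0, 0.0]
contact_force: [-0.3, -0.1, 1.7]
gripper_width: 14.7
grasp_force: 58.6
```

Call:
{"method": "jog_arm", "body": {"plan": [[5,[0,0,-0.2],[0,0,0]],[5,[0,0,-0.5],[0,0,0]],[5,[0,0,-1],[0,0,0]],[5,[0,0,-1],[0,0,0]],[5,[0,0,-1],[0,0,0]],[5,[0,0,-1],[0,0,0]]]}}

```text
clock: 5.2
position: [626.1, -110.4, 159.9]
ee_rot: [1.0, 0.0, -0.002, -0.0]
contact_force: [-0.3, 0.4, -0.6]
gripper_width: 14.6
grasp_force: 58.6
```

```bash
python3 - <<'E'
from h import *
s=read_state();d=get_image("wrist");print({k:np.round(s[k],2).tolist() for k in("clock","position","contact_force","gripper_width","grasp_force")})
a=d["img"][:,:,::-1];t=get_image("side")["img"][130:330,300:500,::-1]
cv2.imwrite("pics/w2.png",np.hstack([cv2.resize(a[180:480,170:470],(400,400)),cv2.resize(t,(400,400),interpolation=cv2.INTER_CUBIC)]))
E
```

```text
{'clock': 5.2, 'position': [626.12, -110.43, 159.9], 'contact_force': [-0.3, 0.35, -0.61], 'gripper_width': 14.62, 'grasp_force': 58.57}
```

View pics/w2.png

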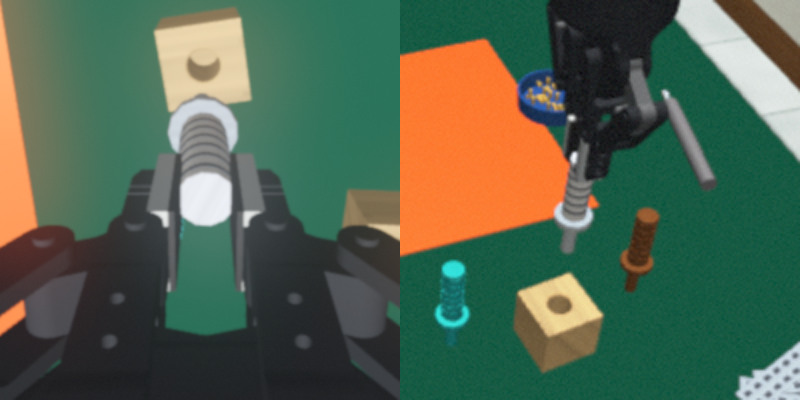

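The pin is held upright and clear of the socket, with its shank looking slim. In the crop the collar is at (575,213) and the shank ends at (568,248). Moving to the gauge.

Call:
{"method": "jog_arm", "body": {"plan": [[5,[-0.24,-0.4,0],[0,0,0]],[5,[-0.48,-0.8,0],[0,0,0]]]}}

```text
clock: 5.55
position: [578.3, -30.1, 160.6]
ee_rot: [1.0, -0.0, -0.001, 0.0]
contact_force: [0.1, 0.9, -1.2]
gripper_width: 14.8
grasp_force: 58.6
```

Call:
{"method": "jog_arm", "body": {"plan": [[5,[-0.24,-0.4,0],[0,0,0]],[5,[-0.48,-0.8,0],[0,0,0]]]}}

```text
clock: 5.8
position: [530.1, 50.5, 161.2]
ee_rot: [1.0, 0.0, -0.0, 0.0]
contact_force: [1.1, 0.6, -0.5]
gripper_width: 14.3
grasp_force: 58.6
```

Call:
{"method": "jog_arm", "body": {"plan": [[5,[-0.24,-0.4,0],[0,0,0]],[5,[-0.48,-0.8,0],[0,0,0]],[5,[-0.48,-0.8,0],[0,0,0]],[5,[-0.48,-0.8,0],[0,0,0]],[5,[-0.48,-0.8,0],[0,0,0]],[5,[-0.48,-0.8,0],[0,0,0]],[5,[-0.48,-0.8,0],[0,0,0]]]}}

```text
clock: 6.68
position: [483.4, 128.8, 161.7]
ee_rot: [1.0, -0.0, -0.0, 0.0]
contact_force: [0.3, -0.2, -0.5]
gripper_width: 14.4
grasp_force: 58.7
```

```bash
python3 - <<'E'
from h import *
s=read_state();d=get_image("wrist");T=wristT(s,d);print(s["position"],s["ee_rot"])
print([(np.linalg.inv(T)@[*p,1]).round(1)[:3].tolist() for p in [(484,112,60)]])
for p in [(484,112,60),(482.7,148,60),(481,184,60),(480,220,60)]:
    c=(np.linalg.inv(T)@[*p,1])[:3];print((d["intrinsics"]@(c/c[2])).round(0))
np.savez("w3.npz",img=d["img"],T=T,K=d["intrinsics"])
cv2.imwrite("pics/w3.png",cv2.resize(d["img"][120:420,120:520,::-1],(800,600),interpolation=cv2.INTER_CUBIC))
E
```

```text
[483.37546928 128.84943245 161.66303338] [ 9.99999903e-01 -4.10350094e-04 -1.21526745e-04  1.00689413e-04]
[[16.3, -9.9, 288.2]]
[345. 233.   1.]
[298. 235.   1.]
[251. 237.   1.]
[203. 238.   1.]
```

View pics/w3.png

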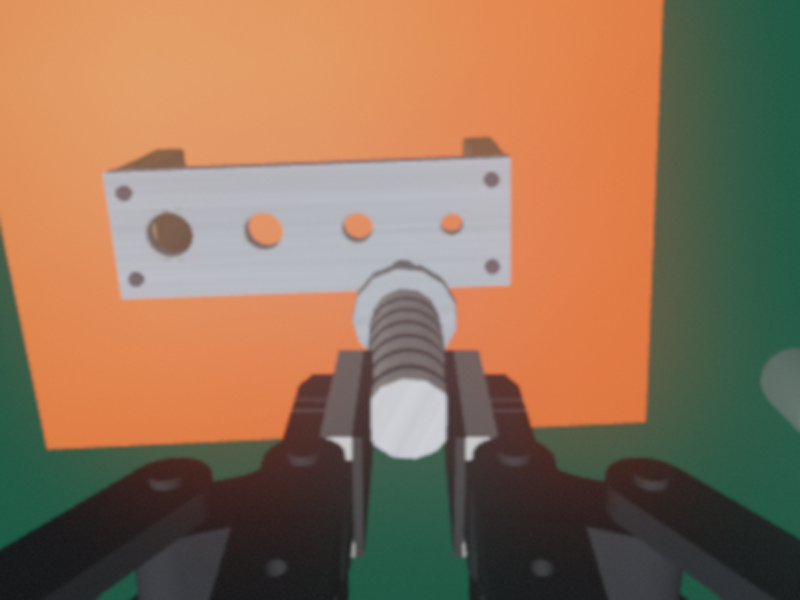

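The gauge shows all four holes, in crop pixels: h1 (452,223), h2 (358,227), h3 (264,230), h4 (170,234). The pin top is at about (409,418), the collar at about (405,315), and the nose peeks out at (404,265). I'll measure holes and pin in the same frame.

```bash
python3 - <<'E'
from h import *
w=np.load("w3.npz");d={"img":w["img"],"intrinsics":w["K"]};T=w["T"]
P=[]
im=d["img"].astype(int)
for n,(u,v) in zip("1234",[(452,223),(358,227),(264,230),(170,234)]):
    u=u//2+120;v=v//2+120;r=18
    # plate is neutral bright; hole = coloured or dark
    f=lambda a:(a.max(2)-a.min(2)>45)|(a.max(2)<120)
    b=max(blob(d,u,v,r,f),key=lambda q:q[2]);p=at_z(d,b[0],b[1],60,T);P.append(p);print(n,b,p.round(2))
P=np.array(P);c=P.mean(0);dr=P[3]-P[0];dr/=np.linalg.norm(dr)
print("fit",[(c+dr*36*(k-1.5)).round(2).tolist() for k in range(4)],"yaw",np.arctan2(-dr[0],dr[1]))
u,v=409//2+120,418//2+120
b=blob(d,u,v,32,lambda a:(a.min(2)>150));print(b)
tcpz=161.7
for q in b: print("top",at_z(d,q[0],q[1],tcpz+46,T).round(2))
# expected collar/ top ellipses for TCP position itself
for x0 in(483.4,):
  for z,r in((tcpz+46,9),(tcpz-8,14),(tcpz-14,14),(tcpz-48,4)):
    a=np.linspace(0,6.283,60);pt=np.c_[x0+r*np.cos(a),128.85+r*np.sin(a),0*a+z,0*a+1]@np.linalg.inv(T).T
    uv=(pt[:,:3]/pt[:,2:3])@w["K"].T;uv=(uv[:,:2]-120)*2;print(z,uv.min(0).round(1),uv.max(0).round(1))
E
```

```text
1 (np.float64(345.41), np.float64(230.92), 76, 10, 9) [485.7  112.05  60.  ]
2 (np.float64(298.55), np.float64(232.48), 141, 14, 12) [484.52 147.49  60.  ]
3 (np.float64(252.05), np.float64(234.19), 227, 17, 17) [483.21 182.74  60.  ]
4 (np.float64(201.61), np.float64(233.55), 102, 13, 14) [483.75 220.89  60.  ]
fit [[485.26, 111.8, 60.0], [484.62, 147.8, 60.0], [483.97, 183.79, 60.0], [483.33, 219.78, 60.0]] yaw 0.017914132955370032
[(np.float64(324.0), np.float64(328.67), 1291, 37, 40), (np.float64(293.6), np.float64(343.38), 42, 4, 12), (np.float64(354.0), np.float64(343.67), 33, 3, 12)]
top [484.14 128.49 207.7 ]
top [477.77 140.33 207.7 ]
top [477.61 116.8  207.7 ]
207.7 [359.5 378.2] [452.8 461.9]
153.7 [352.6 267. ] [459.9 367.4]
147.7 [354.1 260.2] [458.4 358. ]
113.69999999999999 [393.5 258.9] [419.2 283.4]
```

Call:
{"method": "jog_arm", "body": {"plan": [[5,[0.013,0.165,0.1],[0,0,0]],[5,[0.013,0.165,0.3],[0,0,0]],[5,[0.013,0.165,0.4],[0,0,0]],[5,[0.013,0.165,0.46],[0,0,0]],[5,[0.013,0.165,0.46],[0,0,0]],[5,[0.013,0.165,0.46],[0,0,0]],[5,[0.013,0.165,0.46],[0,0,0]],[5,[0.013,0.165,0.46],[0,0,0]]]}}

```text
clock: 7.72
position: [484.6, 113.1, 116.1]
ee_rot: [1.0, 0.0, 0.0, -0.0]
contact_force: [0.1, 0.2, -0.2]
gripper_width: 15.0
grasp_force: 58.7
```

```bash
cat >> h.py <<'E'
def proj(K,T,p):
    p=np.atleast_2d(p);c=np.c_[p,np.ones(len(p))]@np.linalg.inv(T).T;return (c[:,:2]/c[:,2:3])*K[0,0]+K[:2,2]
def ring(x,y,z,r,n=72):
    a=np.linspace(0,2*np.pi,n);return np.c_[x+r*np.cos(a),y+r*np.sin(a),0*a+z]
E
python3 - <<'E'
from h import *
s=read_state();d=get_image("wrist");T=wristT(s,d);e=get_image("side")
np.savez("w4.npz",img=d["img"],T=T,K=d["intrinsics"],simg=e["img"],sT=e["extrinsics"],sK=e["intrinsics"],pos=s["position"])
print(s["position"],s["ee_rot"],s["contact_force"])
x,y,z=s["position"]
def view(img,T,K,u0,v0,f):
    a=cv2.resize(img[v0:v0+600//f,u0:u0+400//f,::-1],(400,600),interpolation=cv2.INTER_CUBIC)
    hs=[(485.6,112.05,4.25),(484.4,148.0,5.75),(483.2,184.0,7.25),(482,220,8.75)]
    R=[(hx,hy,60,r,(255,0,0)) for hx,hy,r in hs]+[(x+.75,y-.35,z-8,14,(0,255,0)),(x+.75,y-.35,z-14,14,(0,255,0)),(x+.75,y-.35,z+46,7.5,(0,255,0)),(x+.75,y-.35,z-48,3,(0,0,255)),(x+.75,y-.35,z-46,5,(0,0,255))]
    for X,Y,Z,r,c in R:
        uv=(proj(K,T,ring(X,Y,Z,r))-[u0-.5,v0-.5])*f-.5
        cv2.polylines(a,[np.round(uv*8).astype(np.int32)],True,c,1,cv2.LINE_AA,3)
    return a
uv=proj(d["intrinsics"],T,[(x,y,85)])[0].astype(int);us=proj(e["intrinsics"],e["extrinsics"],[(x,y,85)])[0].astype(int)
print(uv,us)
A=view(d["img"],T,d["intrinsics"],uv[0]-65,uv[1]-75,4)
B=view(e["img"],e["extrinsics"],e["intrinsics"],us[0]-25,us[1]-40,8)
cv2.imwrite("pics/w4.png",np.hstack([A,B]))
E
```

```text
[484.59339579 113.09019278 116.11676596] [ 9.99999905e-01  2.86571856e-04  2.83723482e-04 -1.66390281e-04] [ 0.14565815  0.1671392  -0.24916227]
[323 264] [263 194]
```

View pics/w4.png

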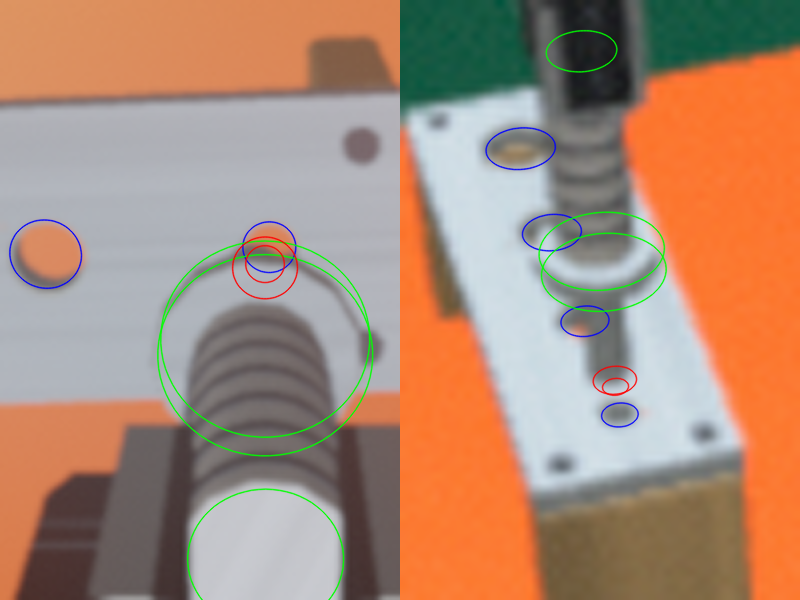

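The overlay shows holes matching blue in both views, h1 at (269,247) left and (620,413) right. The pin's collar arc and shank sit slightly off the green and red prediction: shank axis about 609 against 615 predicted in the side view. The shank is about 42 px wide, which makes it about 10 mm. I'll take the shank edges numerically.

```bash
python3 - <<'E'
from h import *
w=np.load("w4.npz");x,y,z=w["pos"];g=w["simg"].astype(float).mean(2)
K,T=w["sK"],w["sT"]
# side: per row dark centroid of shank vs predicted axis column
for h in (8,14,20,26,31):
    u,v=proj(K,T,[(x,y,z-48+h)])[0];r=int(round(v));c=int(round(u))
    p=g[r,c-7:c+8];bg=np.r_[p[:3],p[-3:]].mean();wt=np.clip(bg-p-8,0,None);us=np.arange(c-7,c+8)
    print("h",h,"row",r,"pred(TCP) u",round(u,2),"meas",round((wt*us).sum()/wt.sum(),2),"width",round(wt.sum()/wt.max(),1),p.astype(int))
u,v=proj(K,T,[(485.6,112.05,60)])[0];print("hole pred",u,v)
r=int(round(v));c=int(round(u));print(g[r-3:r+4,c-5:c+6].astype(int))
print("px/mm x,y:",(proj(K,T,[(x+1,y,70),(x,y+1,70),(x,y,71)])-proj(K,T,[(x,y,70)])).round(3).tolist())
# wrist column profile
K,T=w["K"],w["T"];u,v=proj(K,T,[(485.6,112.05,60)])[0];print("wrist hole",u,v)
c=int(round(u));r=int(round(v));print(w["img"][r-9:r+12,c-1:c+2].mean(1).astype(int).tolist())
print("wrist tip rear edge pred", proj(K,T,[(x+4,y,z-48),(x+5,y,z-46),(x+14,y,z-14),(x+14,y,z-8)]).round(2).tolist())
E
```

```text
h 8 row 198 pred(TCP) u 263.67 meas 263.65 width 5.0 [218 216 218 210 153 115 113 109 103 144 199 216 218 216 214]
h 14 row 196 pred(TCP) u 263.41 meas 263.27 width 5.4 [220 216 209 209 183 136 112 108 108 108 159 204 217 217 214]
h 20 row 193 pred(TCP) u 263.15 meas 261.66 width 7.2 [214 186 140 114 105 104 110 109 105 113 191 215 215 211 210]
h 26 row 191 pred(TCP) u 262.89 meas 262.03 width 6.7 [209 194 164 136 115 109 112 110 107 121 176 194 207 208 207]
h 31 row 189 pred(TCP) u 262.67 meas 264.01 width 2.7 [151 130 144 156 162 167 175 171 160 147 132 115 140 182 206]
hole pred 264.98360937142337 205.36544836791475
[[217 209 200 191 189 196 210 216 217 216 220]
 [219 218 214 204 201 203 209 214 215 217 218]
 [218 219 205 178 154 154 164 198 215 215 219]
 [218 217 195 152 123 119 128 179 204 214 217]
 [217 218 211 170 143 141 155 192 211 216 216]
 [219 219 217 208 195 194 201 211 217 217 218]
 [219 220 219 218 216 213 214 215 217 215 215]]
px/mm x,y: [[0.53, -0.096], [-0.107, -0.337], [-0.042, -0.412]]
wrist hole 324.82984816027385 250.33092910509563
[[176, 179, 186], [176, 179, 185], [177, 176, 181], [185, 168, 167], [201, 151, 133], [214, 137, 101], [218, 133, 91], [217, 132, 91], [211, 130, 92], [192, 122, 94], [160, 112, 96], [128, 104, 99], [117, 106, 105], [129, 125, 126], [155, 156, 160], [173, 176, 183], [176, 180, 187], [175, 179, 186], [175, 179, 186], [174, 178, 186], [174, 179, 186]]
wrist tip rear edge pred [[323.2, 249.54], [323.2, 248.93], [323.15, 250.12], [323.14, 253.55]]
```

The shank is 10 mm thick (5.0–5.4 px at 0.53 px/mm). The pin axis is about 0.4 mm behind the TCP in x and 0.35 mm off in y. I'll correct by +1.4 mm in x and -0.7 mm in y, then descend gently onto hole 1.

Call:
{"method": "jog_arm", "body": {"plan": [[5,[0.014,0.007,0],[0,0,0]],[5,[0.014,0.007,0.02],[0,0,0]],[5,[0.014,0.007,0.04],[0,0,0]],[5,[0.014,0.007,0.05],[0,0,0]],[5,[0.014,0.007,0.06],[0,0,0]],[5,[0.014,0.007,0.06],[0,0,0]],[5,[0.014,0.007,0.06],[0,0,0]],[5,[0.014,0.007,0.06],[0,0,0]]]}}

```text
clock: 8.82
position: [485.9, 112.3, 109.9]
ee_rot: [1.0, 0.0, 0.0, -0.0]
contact_force: [0.3, -0.1, -1.2]
gripper_width: 14.5
grasp_force: 58.7
```

Call:
{"method": "jog_arm", "body": {"plan": [[5,[0,0,0.01],[0,0,0]],[5,[0,0,0.01],[0,0,0]],[5,[0,0,0.01],[0,0,0]]]}}

```text
clock: 9.2
position: [485.9, 112.3, 108.8]
ee_rot: [1.0, 0.0, 0.0, 0.0]
contact_force: [0.1, 0.1, -0.0]
gripper_width: 14.7
grasp_force: 58.7
```

Call:
{"method": "jog_arm", "body": {"plan": [[5,[0,0,0.01],[0,0,0]],[5,[0,0,0.01],[0,0,0]],[5,[0,0,0.01],[0,0,0]]]}}

```text
clock: 9.57
position: [486.0, 112.3, 108.0]
ee_rot: [1.0, 0.0, 0.0, -0.0]
contact_force: [-0.7, 0.3, 0.4]
gripper_width: 14.6
grasp_force: 58.8
```

Call:
{"method": "jog_arm", "body": {"plan": [[5,[0,0,0.005],[0,0,0]],[5,[0,0,0.005],[0,0,0]],[5,[0,0,0.005],[0,0,0]]]}}

```text
clock: 9.95
position: [486.2, 112.4, 107.7]
ee_rot: [1.0, 0.0, 0.0, -0.0]
contact_force: [-0.3, 0.3, 2.7]
gripper_width: 14.5
grasp_force: 58.9
```

Call:
{"method": "jog_arm", "body": {"plan": [[5,[0,0,0.005],[0,0,0]],[5,[0,0,0.005],[0,0,0]],[5,[0,0,0.005],[0,0,0]]]}}

```text
clock: 10.32
position: [486.5, 112.4, 107.5]
ee_rot: [1.0, 0.0, 0.001, -0.0]
contact_force: [0.1, 0.4, 5.7]
gripper_width: 14.9
grasp_force: 59.3
```

Call:
{"method": "jog_arm", "body": {"plan": [[5,[0,0,0.005],[0,0,0]],[5,[0,0,0.005],[0,0,0]],[5,[0,0,0.005],[0,0,0]]]}}

```text
clock: 10.7
position: [486.8, 112.4, 107.4]
ee_rot: [1.0, 0.001, 0.001, -0.0]
contact_force: [-0.6, -0.5, 6.9]
gripper_width: 14.5
grasp_force: 59.5
```

Call:
{"method": "jog_arm", "body": {"plan": [[5,[0,0,0.008],[0,0,0]],[5,[0,0,0.008],[0,0,0]],[5,[0,0,0.008],[0,0,0]],[5,[0,0,0.008],[0,0,0]]]}}

```text
clock: 11.2
position: [487.3, 112.5, 107.3]
ee_rot: [1.0, 0.001, 0.002, -0.0]
contact_force: [-1.1, -0.5, 9.2]
gripper_width: 14.8
grasp_force: 59.8
```

```bash
python3 - <<'E'
from h import *
P=[]
for i in range(4):
    s=read_state();d=get_image("wrist");P.append(np.r_[s["position"],s["contact_force"],10*s["wrist_torque"],1000*s["ee_rot"][:3]])
P=np.array(P);print(P.round(2));T=wristT(s,d);x,y,z=s["position"]
e=get_image("side")
def view(img,T,K,u0,v0,f):
    a=cv2.resize(img[v0:v0+600//f,u0:u0+400//f,::-1],(400,600),interpolation=cv2.INTER_CUBIC)
    return a
uv=proj(d["intrinsics"],T,[(x,y,85)])[0].astype(int);us=proj(e["intrinsics"],e["extrinsics"],[(x,y,75)])[0].astype(int)
A=view(d["img"],T,d["intrinsics"],uv[0]-50,uv[1]-50,4)
B=view(e["img"],e["extrinsics"],e["intrinsics"],us[0]-17,us[1]-25,12)
cv2.imwrite("pics/w5.png",np.hstack([A,B]))
E
```

```text
[[ 4.8732e+02  1.1245e+02  1.0726e+02 -1.1100e+00 -4.8000e-01  9.1700e+00
  -3.2700e+00  1.1600e+00  2.2000e-01  1.0000e+03  7.0000e-01  1.7200e+00]
 [ 4.8730e+02  1.1249e+02  1.0725e+02 -1.6000e-01 -7.9000e-01  1.0070e+01
  -3.1500e+00  8.4000e-01  5.2000e-01  1.0000e+03  7.2000e-01  1.7100e+00]
 [ 4.8732e+02  1.1248e+02  1.0726e+02 -5.3000e-01 -1.4800e+00  8.8700e+00
  -3.3000e+00  1.0800e+00 -6.0000e-01  1.0000e+03  7.1000e-01  1.7200e+00]
 [ 4.8732e+02  1.1250e+02  1.0726e+02 -1.2400e+00 -1.6300e+00  9.1400e+00
  -3.8400e+00  1.5800e+00 -1.0000e-02  1.0000e+03  7.4000e-01  1.7300e+00]]
```

View pics/w5.png

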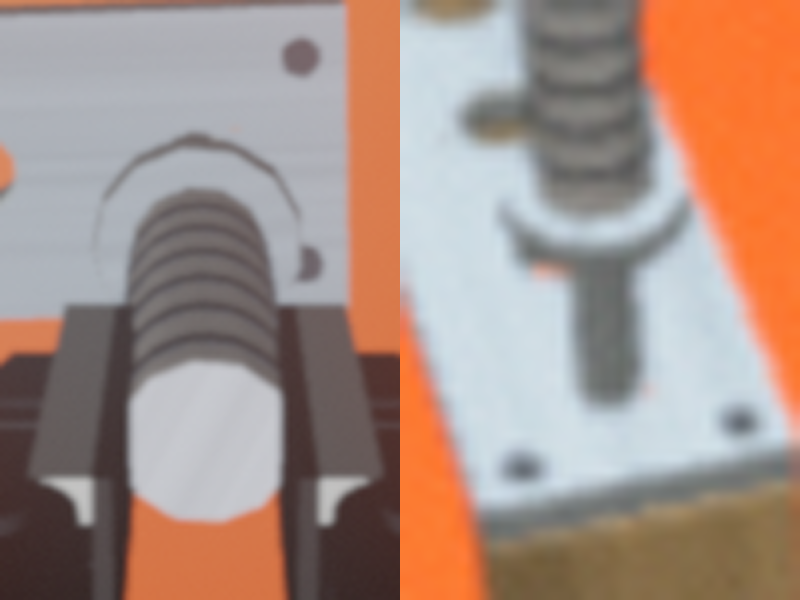

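Both views show the collar standing off the plate: the shank covers hole 1, tip at (608,405) in the side crop, so it is refused. But pressing dragged the TCP +1.3 mm in x through arm compliance, so I'll check the tip's centring.

```bash
cat >> h.py <<'E'
def shank():
    s=read_state();e=get_image("side");K,T=e["intrinsics"],e["extrinsics"];g=e["img"].astype(float).mean(2);x,y,z=s["position"]
    print("pos",s["position"].round(2),"F",s["contact_force"].round(1),"M",s["wrist_torque"].round(2),"rot",(s["ee_rot"]*1000).round(1))
    k=proj(K,T,[(485.6,112.05,60)])[0];print("hole1 pred",k.round(2))
    for r in range(int(k[1])-9,int(k[1])+3):
        c=int(round(k[0]));us=np.arange(c-8,c+9);p=g[r,us];wt=np.clip(200-p,0,None)
        print(r,round((wt*us).sum()/max(wt.sum(),1),2),round(wt.sum()/90,1),p.astype(int))
E
python3 -c "
from h import *
shank()"
```

```text
pos [487.31 112.49 107.24] F [-0.5 -0.6  9.3] M [-0.38  0.13  0.  ] rot [ 1.0e+03  7.0e-01  1.7e+00 -2.0e-01]
hole1 pred [264.98 205.37]
196 264.18 5.3 [218 212 209 202 177 132 114 112 107 112 164 208 216 214 213 209 210]
197 264.43 5.0 [218 216 216 214 203 147 113 113 106 111 162 208 216 213 211 209 211]
198 264.52 5.1 [219 217 218 217 209 150 115 111 106 108 152 203 215 217 214 212 211]
199 264.56 5.2 [218 218 218 216 208 150 113 110 108 104 143 202 218 219 215 210 212]
200 264.55 5.2 [218 218 219 218 212 148 111 112 110 109 141 199 215 218 217 213 210]
201 264.62 5.1 [217 218 219 220 212 159 115 112 106 107 145 199 216 218 216 215 212]
202 264.76 5.1 [217 219 221 218 215 164 118 112 109 108 131 194 216 219 219 217 212]
203 264.87 4.9 [217 219 216 219 214 173 129 110 113 106 130 193 213 217 219 216 213]
204 264.79 4.6 [215 219 218 219 215 177 128 115 109 113 143 197 214 219 219 217 215]
205 264.73 4.1 [215 217 221 218 216 185 135 117 110 116 163 200 216 217 219 218 215]
206 264.73 2.2 [217 215 220 221 218 208 170 145 141 154 193 213 217 217 219 220 217]
207 264.73 0.1 [216 216 218 219 220 217 206 197 193 199 212 215 215 217 217 219 217]
```

The tip is centred on hole 1 (column 264.8 for both), but the pin leans about 1.3° because the TCP was dragged. I'll bring the TCP back to straighten it under light load.

Call:
{"method": "jog_arm", "body": {"plan": [[5,[-0.014,0,0],[0,0,0]],[5,[-0.014,0,0],[0,0,0]],[5,[-0.014,0,0],[0,0,0]]]}}

```text
clock: 11.88
position: [486.0, 112.5, 107.2]
ee_rot: [1.0, 0.001, 0.002, -0.0]
contact_force: [0.1, -0.3, 9.0]
gripper_width: 14.8
grasp_force: 59.7
```

```bash
python3 -c "
from h import *
shank()"
```

```text
pos [486.   112.5  107.25] F [ 0.1 -0.3  9. ] M [-0.35  0.07 -0.02] rot [ 1.0e+03  7.0e-01  1.8e+00 -2.0e-01]
hole1 pred [264.98 205.37]
196 263.91 5.4 [215 210 210 202 164 124 111 108 102 115 188 214 217 212 212 211 211]
197 264.15 5.3 [218 217 216 212 182 134 109 107 106 111 175 210 217 214 210 211 211]
198 264.32 5.1 [217 217 218 215 191 139 115 111 106 112 163 206 218 216 212 211 208]
199 264.53 5.1 [217 218 216 216 206 148 113 111 111 108 147 203 218 216 215 209 209]
200 264.59 5.2 [218 218 218 217 210 152 116 111 106 106 145 198 216 218 215 211 211]
201 264.63 5.0 [218 216 218 218 214 158 121 111 106 109 145 199 216 218 217 215 209]
202 264.68 4.9 [218 220 220 216 213 164 121 112 107 108 141 200 216 218 217 217 214]
203 264.8 4.9 [218 219 219 218 214 173 125 112 110 107 136 195 215 218 218 216 215]
204 264.78 4.7 [216 218 219 220 216 176 126 111 110 113 139 198 216 219 219 218 216]
205 264.8 4.1 [215 219 219 219 216 188 138 116 110 114 162 198 213 219 220 219 216]
206 264.74 2.2 [216 218 218 220 215 210 169 144 140 154 190 212 214 216 219 219 216]
207 264.88 0.1 [215 217 218 220 220 218 208 198 194 199 212 217 217 217 217 219 218]
```

Now it's upright (slope 0.108 px/row against 0.102 expected), with the tip anchored and centred. It sits about 0.9 mm into the hole and is refused at 9 N. On to hole 2.

Call:
{"method": "jog_arm", "body": {"plan": [[5,[0,0,-0.05],[0,0,0]],[5,[0,0,-0.12],[0,0,0]],[5,[0.002,-0.18,-0.12],[0,0,0]],[5,[0.002,-0.36,-0.12],[0,0,0]],[5,[0.002,-0.36,-0.12],[0,0,0]],[5,[0.002,-0.36,-0.12],[0,0,0]],[5,[0.002,-0.36,-0.12],[0,0,0]],[5,[0.002,-0.36,-0.12],[0,0,0]]]}}

```text
clock: 12.92
position: [484.6, 148.0, 117.5]
ee_rot: [1.0, 0.0, -0.0, 0.0]
contact_force: [0.6, -0.3, -0.9]
gripper_width: 14.6
grasp_force: 58.8
```

```bash
python3 - <<'E'
from h import *
P=[]
for i in range(3): s=read_state();d=get_image("wrist");P.append(s["position"])
print(np.round(P,2));T=wristT(s,d);x,y,z=s["position"]
e=get_image("side")
def view(img,T,K,u0,v0,f):
    a=cv2.resize(img[v0:v0+600//f,u0:u0+400//f,::-1],(400,600),interpolation=cv2.INTER_CUBIC)
    for X,Y,Z,r,c in [(484.4,148,60,5.75,(255,0,0)),(x-.4,y-.35,z-46,5,(0,0,255)),(x-.4,y-.35,z-14,14,(0,255,0))]:
        uv=(proj(K,T,ring(X,Y,Z,r))-[u0-.5,v0-.5])*f-.5
        cv2.polylines(a,[np.round(uv*8).astype(np.int32)],True,c,1,cv2.LINE_AA,3)
    return a
uv=proj(d["intrinsics"],T,[(x,y,85)])[0].astype(int);us=proj(e["intrinsics"],e["extrinsics"],[(x,y,75)])[0].astype(int)
A=view(d["img"],T,d["intrinsics"],uv[0]-50,uv[1]-60,4)
B=view(e["img"],e["extrinsics"],e["intrinsics"],us[0]-17,us[1]-25,12)
cv2.imwrite("pics/w6.png",np.hstack([A,B]))
E
```

```text
[[484.57 147.97 117.48]
 [484.63 147.98 117.52]
 [484.65 148.03 117.55]]
```

View pics/w6.png

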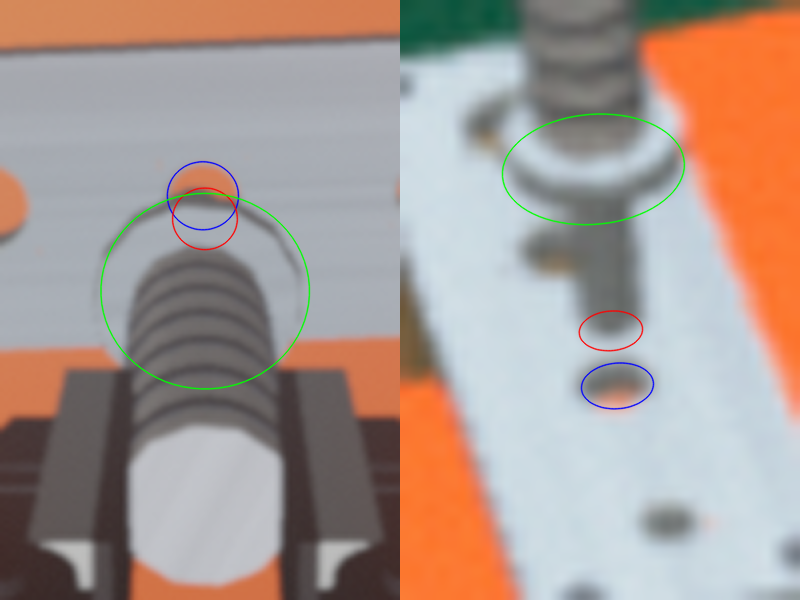

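The hole 2 ring matches in both views, and the pin's predicted position sits on the shank. I'll shift +0.4 mm in y and descend with checks.

Call:
{"method": "jog_arm", "body": {"plan": [[5,[0.001,-0.004,0.03],[0,0,0]],[5,[0.001,-0.004,0.06],[0,0,0]],[5,[0.001,-0.004,0.08],[0,0,0]],[5,[0.001,-0.004,0.1],[0,0,0]],[5,[0.001,-0.004,0.11],[0,0,0]],[5,[0.001,-0.004,0.115],[0,0,0]],[5,[0.001,-0.004,0.115],[0,0,0]],[5,[0.001,-0.004,0.115],[0,0,0]]]}}

```text
clock: 14.12
position: [485.1, 148.7, 106.5]
ee_rot: [1.0, 0.0, 0.0, -0.0]
contact_force: [-0.5, -1.3, 3.4]
gripper_width: 14.5
grasp_force: 59.2
```

Call:
{"method": "jog_arm", "body": {"plan": [[5,[-0.003,0.005,0],[0,0,0]],[5,[-0.003,0.005,0.01],[0,0,0]],[5,[-0.003,0.005,0.015],[0,0,0]],[5,[-0.003,0.005,0.015],[0,0,0]]]}}

```text
clock: 14.62
position: [483.8, 147.9, 103.7]
ee_rot: [1.0, 0.0, -0.001, 0.0]
contact_force: [0.1, -0.5, -2.0]
gripper_width: 14.8
grasp_force: 58.7
```

Tip is 4.4 mm below the plate top with no resistance, so it's passing. Continuing.

Call:
{"method": "jog_arm", "body": {"plan": [[5,[0,0,0.01],[0,0,0]],[5,[0,0,0.03],[0,0,0]],[5,[0,0,0.05],[0,0,0]],[5,[0,0,0.05],[0,0,0]]]}}

```text
clock: 15.12
position: [484.1, 148.0, 99.1]
ee_rot: [1.0, 0.0, -0.0, 0.0]
contact_force: [-0.2, -1.6, -1.3]
gripper_width: 14.6
grasp_force: 58.7
```

Call:
{"method": "jog_arm", "body": {"plan": [[5,[0,0,0.02],[0,0,0]],[5,[0,0,0.04],[0,0,0]],[5,[0,0,0.06],[0,0,0]],[5,[0,0,0.06],[0,0,0]]]}}

```text
clock: 15.62
position: [484.3, 148.1, 93.2]
ee_rot: [1.0, 0.0, -0.0, 0.0]
contact_force: [-0.6, -1.3, -1.6]
gripper_width: 14.8
grasp_force: 58.8
```

Call:
{"method": "jog_arm", "body": {"plan": [[5,[0,0.003,0.03],[0,0,0]],[5,[0,0.003,0.06],[0,0,0]],[5,[0,0.003,0.09],[0,0,0]],[5,[0,0.003,0.12],[0,0,0]],[5,[0,0.003,0.15],[0,0,0]],[5,[0,0.003,0.16],[0,0,0]],[5,[0,0.003,0.16],[0,0,0]]]}}

```text
clock: 16.5
position: [484.5, 147.9, 77.4]
ee_rot: [1.0, 0.0, -0.0, 0.0]
contact_force: [0.4, -0.2, -0.9]
gripper_width: 14.2
grasp_force: 58.7
```

Call:
{"method": "jog_arm", "body": {"plan": [[5,[0,0,0.01],[0,0,0]],[5,[0,0,0.02],[0,0,0]],[5,[0,0,0.02],[0,0,0]],[5,[0,0,0.02],[0,0,0]]]}}

```text
clock: 17.0
position: [484.5, 147.9, 75.5]
ee_rot: [1.0, 0.0, 0.0, -0.0]
contact_force: [0.1, -0.0, -1.2]
gripper_width: 14.4
grasp_force: 58.7
```

Call:
{"method": "jog_arm", "body": {"plan": [[5,[0,0,0.01],[0,0,0]],[5,[0,0,0.015],[0,0,0]],[5,[0,0,0.015],[0,0,0]],[5,[0,0,0.015],[0,0,0]]]}}

```text
clock: 17.5
position: [484.6, 147.9, 74.1]
ee_rot: [1.0, 0.0, 0.0, -0.0]
contact_force: [-0.6, 0.6, 0.8]
gripper_width: 14.5
grasp_force: 58.8
```

Call:
{"method": "jog_arm", "body": {"plan": [[5,[0,0,0.005],[0,0,0]],[5,[0,0,0.005],[0,0,0]],[5,[0,0,0.005],[0,0,0]]]}}

```text
clock: 17.88
position: [484.8, 147.9, 73.9]
ee_rot: [1.0, 0.0, 0.0, -0.0]
contact_force: [-0.0, -0.2, 3.8]
gripper_width: 14.6
grasp_force: 59.0
```

Collar has seated at z = 74 with 3.8 N. Releasing and retreating.

Call:
{"method": "jog_arm", "body": {"plan": [[20,[0,0,0],[0,0,0]],[30,[0,0,0],[0,0,0]],[50,[0,0,0],[0,0,0]],[60,[0,0,0],[0,0,0]],[60,[0,0,0],[0,0,0]],[60,[0,0,-0.2],[0,0,0]],[60,[0,0,-0.5],[0,0,0]],[60,[0,0,-1],[0,0,0]],[60,[0,0,-1],[0,0,0]],[60,[0,0,-1],[0,0,0]]]}}

```text
clock: 19.12
position: [484.0, 147.8, 173.2]
ee_rot: [1.0, 0.0, -0.0, -0.0]
contact_force: [0.6, -0.9, 0.6]
gripper_width: 59.9
grasp_force: 0.0
```

```bash
python3 - <<'E'
from h import *
s=read_state();print(s["position"],s["contact_force"],s["gripper_width"])
d=get_image("wrist");e=get_image("side")
cv2.imwrite("pics/w7.png",np.hstack([cv2.resize(d["img"][150:350,220:420,::-1],(400,400)),cv2.resize(e["img"][130:230,220:320,::-1],(400,400),interpolation=cv2.INTER_CUBIC)]))
E
```

```text
[483.97206422 147.77319739 173.2437097 ] [ 0.56826738 -0.86905748  0.64581881] 59.926176829092704
```

View pics/w7.png

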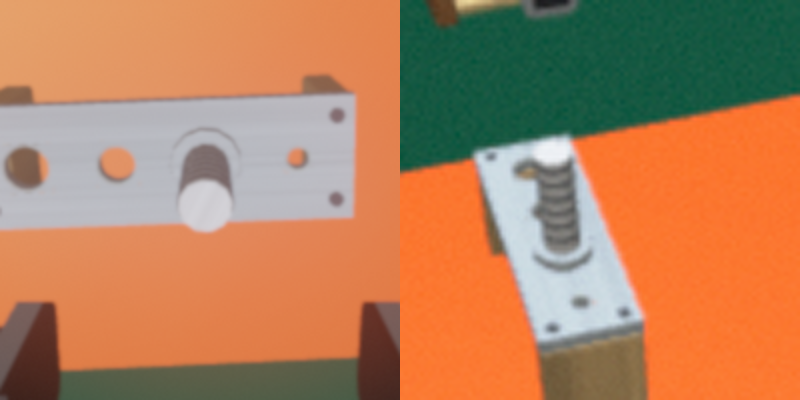

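The pin stands upright in hole 2 with its collar flat, at (205,165) left and (562,255) right. Hole 1 is free at (297,157), and the gripper is clear.

```bash
python3 -c "
from bench import *
print(job_done())"
```

```text
the job is handed in; nothing more can be done
None
```

The pin is the 10 mm one: the 8.5 mm hole refused it at about 9 N and it now stands released in the 11.5 mm hole, collar flat on the plate. The pin leaned about 1.3° for a moment at the 8.5 mm hole before I straightened it. The job was handed in at about 19 s, and no result came back.

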